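# Layer the sample jars with the hanging divider

### The arm

A 6-joint arm with a two-finger parallel gripper is mounted at the origin on the work surface. World frame = base frame: x ahead of the robot, y to its left, z up, the work surface at z = 0. Lengths are in m, angles in rad, forces in N, time in s.
With the tool pointing down it reaches from about 0.25 to 0.8 m from the base axis. Payload 3.9 kg.
Tool frame: the origin (TCP) lies between the finger pads; the fingertips stand 11 mm ahead of it and the grasp point (between the pads) lies 8 mm behind it; z points along the fingers, y is the line along which they close (so a half turn about z gives the same grasp; the last joint's range is limited). The gripper opens to 85 mm and grips with 20 to 120 N. Pads are 22 mm wide; open, the fingers measure 114 mm over their backs; the gripper's body (76 mm by 85 mm) begins 54 mm behind the grasp point. The pads swing forward as they close: fully open they stand 13 mm farther back than shut.
Start: joints at [1.271, 0.26, -0.138, 1.173, 0, 1.571], TCP at [0.155, 0.502, 0.242] pointing down, gripper open.
Joint ranges: [-2.78, 2.78], [-0.83, 1.72], [-1.28, 1.37], [-1.9, 2.12], [-1.57, 1.48], [-3.14, 3.14]. Speed limits (rad/s): [2.57, 2.57, 3.14, 3.14, 3.14, 3.14].

### API

Orientations are given as a unit quaternion [w, x, y, z].
In Python, from cell import robot gives the robot as it stands. The module is installed in compiled form; this text tells all that it offers. Calls block until the motion is done:
- robot.goto(position, orientation): joint-space move of the TCP to a pose.
- robot.move_l(position, vel=0.15, attitude=None, until_force=None): straight line of the TCP; attitude=None keeps the orientation; vel is the mean speed in m/s. With until_force (N) it stops when the force on the tool has changed by that much, and returns True; else False.
- robot.move_j(angles): joint-space move.
- robot.command_gripper(opening, f_grip=None): finger opening in m; f_grip is the grip in N (None keeps the last); returns when the fingers have stopped.
- robot.pause(seconds).
- robot.inverse_kinematics(position, orientation): joint angles nearest the present ones, or None.
- robot.sense(): the state.
- robot.get_image(name): name is "scene" or "side" or "wrist"; returns a dict with "img" (384x512x3 uint8, red, green, blue), "K" (3x3 intrinsics, pixels), "distortion" ([k1, k2, p1, p2, k3] as OpenCV has them; the pictures are not rectified), "rvec" (rotation vector, rad) and "tvec" (3), from world to camera coordinates, as OpenCV has them. Camera axes: x right, y down, z forward; pixel columns grow to the right and rows downward; lengths in m; the calibration is good to about 2 mm. A picture is of the moment at which its call begins. There is no depth.
A pose or a line that the arm cannot do raises robot.PlanningError and nothing moves.
- robot.finish_job(): hands the job in; it is judged then, once.
Trained networks look in the newest picture that a camera, given by its name, has taken for a name from the list of things; names that differ only in an ending like _2 or _b are one class to them, and where a whole thing is asked for, a point or a joint stands for the part that bears it (a point fixed in the world has none). Each returns a list of dicts, best first, with "p" (0 to 1); they miss things now and then, are a little off and sometimes report something else, mostly with a low value. They report only what shows in the picture. A call takes as long as a camera call. They do not tell look-alikes from the thing itself.
- robot.trace(name, camera): "region" (384x512 bool, what is visible of it).
- robot.pinpoint(name, camera): "xyz" ([x, y, z] in m, in the coordinates of the camera as it stood for that picture, good to about 4 mm: a listed point, or the origin of a listed thing).
The state is a dict: "clock": time; "qpos": joint angles; "joint_vel": joint speeds; "effort": joint torques, N m; "position": TCP position; "tcp_rot": TCP orientation; "wrist_force": force on the tool from outside, world axes, zero at the start; "ft_torque": the same for the moment, N m; "width": finger opening in m; "finger_force": force on a finger pad.
Only numpy, scipy, OpenCV 4.12 (cv2) and the standard library are available. Lean on these libraries where they do the work, as an engineer would, in place of code of your own. Each camera call takes 0.05 s, during which the arm holds its last target. There are 200 camera calls.

### The job

Lift the blue divider plate by its T-handle up and off the hook stand, out past the open hook ends, and lay it gently on the four jars in the grey tray, centred on and squared with the tray, handle up. Then gently stand the fifth white-lidded jar upright on the divider, wholly on the plate, as the start of the next layer. Do not knock any jar over, and leave the black-lidded jar where it is.

Things in the scene. Friction and masses are not known exactly. Their poses are not given: they have to be found in the camera images.
- divider: blue plate 180 (x) by 130 mm (y), 5 mm thick, about 260 g, with an aluminium T-handle in its middle: stem 10 (x) by 24 mm (y), then a bar along y, 130 mm long, 12 by 12 mm, its middle line 91 mm and its top 97 mm above the plate's underside. Origin: centre of the plate's underside, z up. It hangs level by the bar, plate 150 mm above the table
- divider_bar (a point): centre of the divider's handle bar, where it is best pinched across its 12 mm thickness, between the two hook arms (91 mm above the plate's underside); axes as the divider
- stand: fixed hook stand. Origin: on the table under the hanging bar, z up. Column (18 mm thick, 243 mm tall) at x = +135 mm; two arms 8 mm wide run from it to -x at y = -50 and +50 mm, tops 235 mm above the table. The bar lies across the arms at x = 0, between red lugs 16 mm high at x = -13 and +13 mm: raise it 20 to 60 mm (more jams the plate under the arms), then out to -x
- tray: fixed grey open tray, outside 220 mm (its x) by 150 mm (its y) by 30 mm high, floor 5 mm thick. The four lower jars stand in it at about x = -50 and +50, y = -33 and +33 mm, their lids 79 mm above the table. Origin: centre of its underside, z up
- jar1: one of the four lower white-lidded jars in the tray: glass jar, 56 mm diameter, 74 mm tall, 160 g nominal; the top 18 mm is its white screw lid (55 mm diameter). Origin: centre of its underside, z up
- jar2: one of the four lower white-lidded jars in the tray: glass jar, 56 mm diameter, 74 mm tall, 160 g nominal; the top 18 mm is its white screw lid (55 mm diameter). Origin: centre of its underside, z up
- jar3: one of the four lower white-lidded jars in the tray: glass jar, 56 mm diameter, 74 mm tall, 160 g nominal; the top 18 mm is its white screw lid (55 mm diameter). Origin: centre of its underside, z up
- jar4: one of the four lower white-lidded jars in the tray: glass jar, 56 mm diameter, 74 mm tall, 160 g nominal; the top 18 mm is its white screw lid (55 mm diameter). Origin: centre of its underside, z up
- jar5: the fifth white-lidded jar, standing alone on the table: glass jar, 56 mm diameter, 74 mm tall, 160 g nominal; the top 18 mm is its white screw lid (55 mm diameter). Origin: centre of its underside, z up
- dark_jar: black-lidded jar standing alone on the table, not to be used: glass jar, 56 mm diameter, 74 mm tall, 160 g nominal; the top 18 mm is its black screw lid (55 mm diameter). Origin: centre of its underside, z up
Things that resemble listed ones, but are neither listed nor needed, are in the scene too. Leave any pink or purple look-alike of the jar5 alone.

How it is judged:
On the way, in this order (a step that is already met when the one before it is completed fails the run):
1. the divider is lifted up and clear of the hook arms (z of divider in the frame of stand above 0.168 m and contact force between divider and stand below 0.05 N), for 0.1 s.
2. the divider lies on the four jars, centred and square on the tray, and is let go (horizontal distance between divider and tray below 0.025 m and angle between the x axis of divider and the x axis of tray, either way round below 0.2 rad and z of divider in the frame of tray between 0.074 and 0.084 m and angle between divider's own z axis and vertical below 0.05 rad and contact force between divider and the fingers below 0.05 N and linear speed of divider below 0.02 m/s), for 0.2 s.
At the end, for the whole second after the job is handed in: Divider level (0.05 rad) on the four upright jars, 74-84 mm above the tray's underside, within 25 mm and 0.2 rad of the tray; fifth jar upright (0.05 rad) on it, within 64 mm (x) and 39 mm (y) of its centre; all at rest; black-lidded jar upright within 30 mm of its start (horizontal distance between divider and tray below 0.025 m and angle between the x axis of divider and the x axis of tray, either way round below 0.2 rad and z of divider in the frame of tray between 0.074 and 0.084 m and angle between each of divider, jar5's own z axis and vertical below 0.05 rad and linear speed of each of divider, jar5 below 0.02 m/s and angle between each of jar1, jar2, jar3, jar4's own z axis and vertical below 0.06 rad and z of jar5 in the frame of divider between 0.002 and 0.009 m and x of jar5 in the frame of divider between -0.064 and 0.064 m and y of jar5 in the frame of divider between -0.039 and 0.039 m and distance of dark_jar from where it was at the start of the episode below 0.03 m and angle between dark_jar's own z axis and vertical below 0.1 rad); the robot touches nothing.
It fails at once if a jar is knocked over (tilted more than 0.5 rad) (angle between any of jar1, jar2, jar3, jar4, jar5, dark_jar's own z axis and vertical above 0.5 rad).
It fails at once if the divider is pressed hard on the jars (more than 60 N on one jar) (contact force between divider and jar1 above 60 N or contact force between divider and jar2 above 60 N or contact force between divider and jar3 above 60 N or contact force between divider and jar4 above 60 N).
It fails at once if the divider or the fifth jar is dropped: it falls freely, touched by nothing, at over 0.5 m/s (13 mm of fall) ((contact force between divider and anything else below 0.01 N and linear speed of divider above 0.5 m/s) or (contact force between jar5 and anything else below 0.01 N and linear speed of jar5 above 0.5 m/s)).
It also fails if it takes over 72 s, if anything falls off the work surface, if the arm or the gripper's body presses on something with over 40 N, if the wrist force passes 120 N, or if a joint passes its speed limit or range.

## Working session

There is one attempt and no reset: what is moved stays moved. The work goes in short steps, each a Python script; the robot and the scene stay as the last script left them, time stands still between calls to the robot, and variables do not carry over. Pictures are saved under pics/ and viewed, at most 10 in all, crops included, and the job is handed in when it is done.

```bash
mkdir -p pics
cat > h.py <<'E'
import numpy as np, cv2
from cell import robot
from scipy.spatial.transform import Rotation as R
def cam(n):
    d=robot.get_image(n); return d
def toworld(d,p):
    M=cv2.Rodrigues(np.array(d["rvec"],float))[0]; return M.T@(np.array(p)-np.array(d["tvec"]).ravel())
def save(d,f): cv2.imwrite("pics/"+f,d["img"][:,:,::-1])
def proj(d,P): return cv2.projectPoints(np.array(P,float).reshape(-1,3),np.array(d["rvec"],float),np.array(d["tvec"],float),np.array(d["K"]),np.array(d["distortion"]))[0].reshape(-1,2)
def ray(d,uv,z):
    n=cv2.undistortPoints(np.array(uv,float).reshape(-1,1,2),np.array(d["K"]),np.array(d["distortion"])).reshape(-1,2)
    M=cv2.Rodrigues(np.array(d["rvec"],float))[0]; c=-M.T@np.array(d["tvec"]).ravel()
    r=np.c_[n,np.ones(len(n))]@M; return c+r*((z-c[2])/r[:,2])[:,None]
def down(a): # tool down, tool y axis at world angle a
    y=np.array([np.cos(a),np.sin(a),0]);z=np.array([0,0,-1.]);x=np.cross(y,z)
    q=R.from_matrix(np.c_[x,y,z]).as_quat(); return [q[3],q[0],q[1],q[2]]
E
python3 - <<'E'
from h import *
ims=[]
for c in("scene","side"):
    d=cam(c); save(d,c+"0.png")
    for n in("divider","divider_bar","stand","tray","jar1","jar5","dark_jar"):
        for o in robot.pinpoint(n,c)[:7]:
            w=toworld(d,o["xyz"]); print(c,n,round(o["p"],2),w.round(3),proj(d,w).round()[0])
s=robot.sense(); print(s["position"],s["tcp_rot"],s["clock"])
E
```

```text
scene divider_bar 0.92 [ 0.556 -0.286  0.237] [150. 127.]
scene stand 0.89 [ 0.559 -0.288  0.001] [159. 202.]
scene stand 0.43 [0.599 0.234 0.006] [337. 266.]
scene tray 0.85 [0.542 0.248 0.001] [348. 254.]
scene jar1 0.94 [ 0.655 -0.095  0.002] [202. 243.]
scene jar1 0.85 [0.501 0.208 0.005] [337. 238.]
scene jar1 0.76 [0.592 0.291 0.006] [361. 272.]
scene jar1 0.75 [0.489 0.274 0.007] [364. 242.]
scene jar1 0.73 [0.621 0.008 0.001] [246. 247.]
scene jar1 0.73 [0.519 0.096 0.001] [293. 232.]
scene jar1 0.67 [ 0.539 -0.07  -0.004] [232. 220.]
scene jar5 0.94 [ 0.655 -0.095  0.002] [202. 243.]
scene jar5 0.85 [0.501 0.208 0.005] [337. 238.]
scene jar5 0.76 [0.592 0.291 0.006] [361. 272.]
scene jar5 0.75 [0.489 0.274 0.007] [364. 242.]
scene jar5 0.73 [0.621 0.008 0.001] [246. 247.]
scene jar5 0.73 [0.519 0.096 0.001] [293. 232.]
scene jar5 0.67 [ 0.539 -0.07  -0.004] [232. 220.]
scene dark_jar 0.71 [ 0.441 -0.007  0.   ] [268. 205.]
side divider 0.74 [ 0.554 -0.287  0.146] [346. 279.]
side divider_bar 0.78 [ 0.55  -0.288  0.242] [353. 245.]
side stand 0.71 [ 0.557 -0.288  0.001] [338.
[... 244 characters left out ...]
 247.]
side jar1 0.81 [ 0.517  0.088 -0.001] [223. 230.]
side jar1 0.75 [0.621 0.003 0.001] [275. 231.]
side jar1 0.64 [0.49  0.267 0.001] [179. 198.]
side jar1 0.64 [ 0.598  0.225 -0.   ] [219. 191.]
side jar5 0.96 [ 0.536 -0.07  -0.001] [266. 264.]
side jar5 0.88 [0.502 0.208 0.004] [194. 207.]
side jar5 0.81 [ 0.655 -0.096  0.003] [310. 247.]
side jar5 0.81 [ 0.517  0.088 -0.001] [223. 230.]
side jar5 0.75 [0.621 0.003 0.001] [275. 231.]
side jar5 0.64 [0.49  0.267 0.001] [179. 198.]
side jar5 0.64 [ 0.598  0.225 -0.   ] [219. 191.]
side dark_jar 0.69 [ 0.433 -0.013 -0.001] [217. 270.]
[0.15505704 0.50159132 0.24232613] [-6.95698439e-07  1.49339533e-01  9.88785974e-01  3.20648309e-05] 0.8
```

View pics/scene0.png

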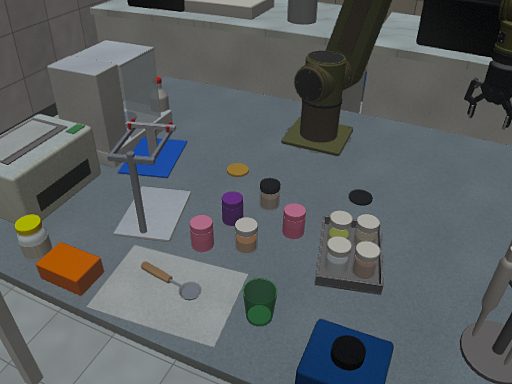

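View pics/side0.png

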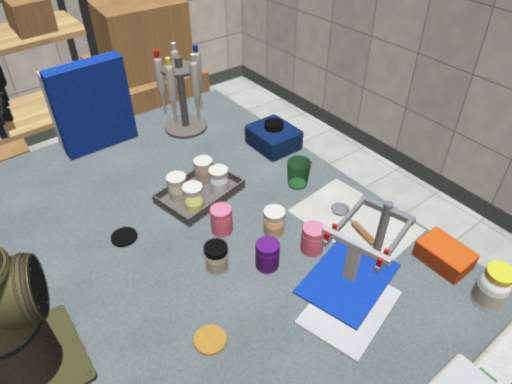

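Scene view: the divider hangs on the stand at about (150,150) px, and the tray with four jars is at (350,250). The lone white-lidded jar is at (246,235), which gives world (0.62,0.005). The black-lidded jar is at (270,193); the pink and purple jars are decoys. Next come the yaws and the clearance to the box and bottle behind the stand.

Run:
```python
from h import *
for c in("scene","side"):
    d=cam(c)
    print(c,"colbase",ray(d,[[143,233]] if c=="scene" else [[378,268]],0).round(3) )
    if c=="scene":
        print("bottle/box",ray(d,[[158,128],[112,160],[150,125],[62,118],[55,215],[98,175]],0).round(3))
        print("coltop",ray(d,[[133,156]],.243).round(3),"lugs",ray(d,[[131,122],[173,127]],.25).round(3))
    hsv=cv2.cvtColor(d["img"],cv2.COLOR_RGB2HSV)
    m=((hsv[...,0]>105)&(hsv[...,0]<128)&(hsv[...,1]>190)&(hsv[...,2]>120)).astype(np.uint8)
    n,l,st,ce=cv2.connectedComponentsWithStats(m)
    u=proj(d,[[.555,-.287,.155]])[0]
    for t in robot.trace("divider",c)[:1]+robot.trace("divider_bar",c)[:1]: print("trace",t["p"],t["region"].sum(),(t["region"]&(m>0)).sum())
    ys,xs=np.where(m); k=np.hypot(xs-u[0],ys-u[1])<75
    W=ray(d,np.c_[xs[k],ys[k]],.155)[:,:2].astype(np.float32)
    print("plate",k.sum(),cv2.minAreaRect(W*1000),cv2.boxPoints(cv2.minAreaRect(W*1000)).round())
    t=robot.trace("tray",c)
    if t:
        r=t[0]["region"]; ys,xs=np.where(r); W=ray(d,np.c_[xs,ys],.03)[:,:2].astype(np.float32); print("tray",r.sum(),cv2.minAreaRect(W*1000))
```

```text
scene colbase [[ 0.686 -0.253  0.   ]]
bottle/box [[ 0.192 -0.537  0.   ]
 [ 0.436 -0.551  0.   ]
 [ 0.185 -0.577  0.   ]
 [ 0.276 -0.922  0.   ]
 [ 0.729 -0.517  0.   ]
 [ 0.524 -0.536  0.   ]]
coltop [[ 0.696 -0.235  0.243]] lugs [[ 0.574 -0.33   0.25 ]
 [ 0.553 -0.219  0.25 ]]
trace 0.63 1821 1122
trace 0.76 1853 1123
plate 1126 ((559.4794921875, -284.51556396484375), (177.8694610595703, 127.54385375976562), 15.197087287902832) [[ 457. -246.]
 [ 490. -369.]
 [ 662. -323.]
 [ 629. -200.]]
tray 1817 ((562.5775146484375, 253.98477172851562), (243.66488647460938, 149.24398803710938), 11.948290824890137)
side colbase [[ 0.739 -0.241  0.   ]]
trace 0.65 5707 0Traceback (most recent call last):
  File "<stdin>", line 14, in <module>
  File "h.py", line 11, in ray
    n=cv2.undistortPoints(np.array(uv,float).reshape(-1,1,2),np.array(d["K"]),np.array(d["distortion"])).reshape(-1,2)
      ~~~~~~~~~~~~~~~~~~~^^^^^^^^^^^^^^^^^^^^^^^^^^^^^^^^^^^^^^^^^^^^^^^^^^^^^^^^^^^^^^^^^^^^^^^^^^^^^^^
cv2.error: OpenCV(4.12.0) /io/opencv/modules/calib3d/src/undistort.dispatch.cpp:347: error: (-215:Assertion failed) CV_IS_MAT(_src) && CV_IS_MAT(_dst) && (_src->rows == 1 || _src->cols == 1) && (_dst->rows == 1 || _dst->cols == 1) && _src->cols + _src->rows - 1 == _dst->rows + _dst->cols - 1 && (CV_MAT_TYPE(_src->type) == CV_32FC2 || CV_MAT_TYPE(_src->type) == CV_64FC2) && (CV_MAT_TYPE(_dst->type) == CV_32FC2 || CV_MAT_TYPE(_dst->type) == CV_64FC2) in function 'cvUndistortPointsInternal'
```

```bash
cat >> h.py <<'E'
def pick(pos,a):
    best=None
    for k in(0,np.pi):
        q=robot.inverse_kinematics(list(pos),down(a+k))
        if q is not None and (best is None or abs(q[5])<abs(best[0][5])): best=(np.array(q),down(a+k))
    return best
E
python3 - <<'E'
from h import *
robot.move_l([.155,.45,.40],vel=.3)
for p,a in (((.52,.21,.42),.19),((.50,-.30,.42),.265)):
    q,o=pick(p,a); print(q.round(2)); robot.goto(list(p),o)
    d=cam("wrist"); save(d,"w%d.png"%(p[1]>0))
    for n in("divider_bar","divider","stand","tray","jar1"):
        for ob in robot.pinpoint(n,"wrist")[:5]:
            w=toworld(d,ob["xyz"]); print(n,round(ob["p"],2),w.round(3),proj(d,w).round()[0])
print(robot.sense()["clock"])
a=cv2.imread("pics/w1.png");b=cv2.imread("pics/w0.png");cv2.imwrite("pics/w.png",cv2.resize(np.hstack([a,b]),(800,300)))
E
```

```text
[ 0.38  0.33  0.42  1.66  0.   -1.38]
tray 0.63 [ 0.545  0.249 -0.002] [237. 158.]
jar1 0.95 [0.62  0.009 0.001] [217.   9.]
jar1 0.91 [0.516 0.091 0.003] [270.  72.]
jar1 0.8 [0.591 0.29  0.009] [208. 176.]
jar1 0.72 [0.508 0.209 0.007] [261. 141.]
jar1 0.63 [0.489 0.273 0.005] [264. 177.]
[-0.54  0.37  0.49  1.68  0.    0.77]
divider_bar 0.78 [ 0.558 -0.288  0.24 ] [310. 172.]
divider 0.69 [ 0.554 -0.287  0.15 ] [296. 156.]
jar1 0.93 [ 0.536 -0.071  0.   ] [311.  14.]
jar1 0.56 [ 0.656 -0.098  0.004] [374.  51.]
6.775
```

View pics/w.png

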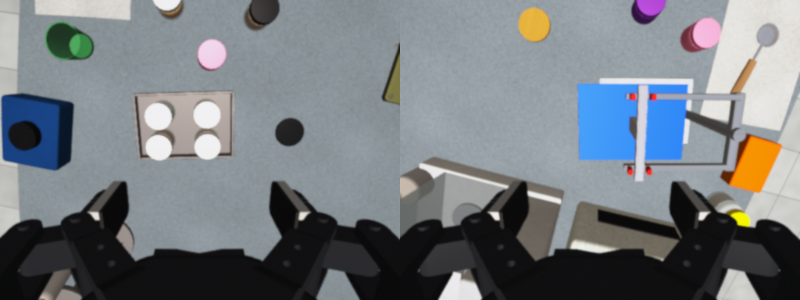

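The wrist views confirm both yaws. The bar runs upright in the image at about (641,133), so the plate is at 0.265 rad. The tray is at (184,125), tilted about 0.02–0.03 rad, so its yaw is about 0.21. Now the grasp.

Run:
```python
from h import *
a=.265; P=np.array([.5565,-.287]); ex=np.array([np.cos(a),np.sin(a)])
q,o=pick((*P,.33),a); print(q.round(2))
robot.command_gripper(.06,60)
robot.goto([*P,.31],o)
print(robot.move_l([*P,.234],vel=.12,until_force=8))
robot.command_gripper(0,60); s=robot.sense(); print(s["position"],s["width"],s["wrist_force"],s["finger_force"])
robot.move_l([*P,.242],vel=.05); s=robot.sense(); print(s["width"],s["wrist_force"])
robot.move_l([*P,.272],vel=.05); robot.pause(.2)
s=robot.sense(); print(s["position"],s["width"],s["wrist_force"],s["ft_torque"],s["clock"])
save(cam("side"),"side1.png")
```

```text
[-0.48  0.43  0.34  1.48  0.    0.83]
False
[ 0.55661084 -0.28717272  0.23467491] 0.010682666192001485 [-1.27477405 -0.32840989  3.69794357] 59.04853641986847
0.010513625618545698 [ 0.38306311  0.32385028 -1.72380154]
[ 0.55626487 -0.28688487  0.27152735] 0.010867436873747867 [ 0.05648047  0.38805175 -1.71497885] [ 0.0074998   0.02257285 -0.01953085] 10.2583
```

View pics/side1.png

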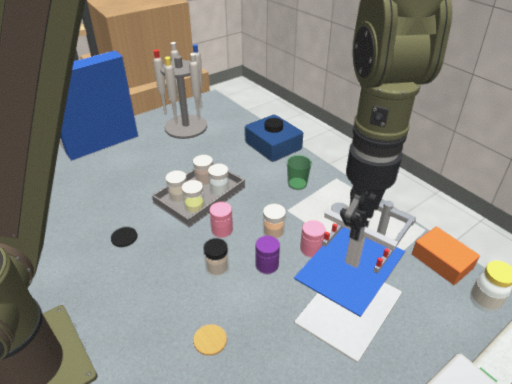

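The plate is raised level, with the bar clear of the lugs at about (355,215). Next I move it out along stand -x, up, and over to the tray.

Run:
```python
from h import *
a=.265; P=np.array([.5565,-.287]); ex=np.array([np.cos(a),np.sin(a)])
Q=P-.17*ex
robot.move_l([*Q,.272],vel=.1)
robot.move_l([*Q,.33],vel=.12)
T=[.544,.249]
# same half-turn as the present grasp
q6=[robot.inverse_kinematics([*T,.3],down(.21+k)) for k in(0,np.pi)]
s=robot.sense(); y=R.from_quat(np.roll(s["tcp_rot"],-1)).as_matrix()[:,1]; k=0 if y@np.array([*ex,0])>0 else np.pi
print(k,[None if q is None else np.round(q,2) for q in q6],s["qpos"])
robot.goto([.45,0,.33],down(.24+k)); robot.goto([*T,.30],down(.21+k)); robot.move_l([*T,.215],vel=.15); robot.pause(.3)
s=robot.sense(); print(s["position"],s["width"],s["wrist_force"],s["clock"])
d=cam("side"); save(d,"side2.png"); e=cam("scene"); save(e,"scene2.png")
for c,dd in(("side",d),("scene",e)):
  for n in("divider","divider_bar","tray"):
    for ob in robot.pinpoint(n,c)[:1]: print(c,n,round(ob["p"],2),toworld(dd,ob["xyz"]).round(3))
cv2.imwrite("pics/c2.png",np.hstack([cv2.resize(d["img"][100:260,110:310,::-1],(400,320)),cv2.resize(e["img"][150:310,270:470,::-1],(400,320))]))
```

```text
0 [array([0.43, 0.38, 0.18, 1.38, 0.  , 1.79]), array([ 0.43,  0.38,  0.18,  1.38,  0.  , -1.35])] [-7.01238673e-01  2.19369562e-01  3.28724400e-02  1.38484207e+00
 -2.39952624e-06  6.04336988e-01]
[0.54447529 0.24922334 0.21590588] 0.010110952629077581 [-1.06806899  1.64076896 -3.04095558] 16.125
side divider 0.97 [0.546 0.241 0.126]
side divider_bar 0.58 [0.544 0.248 0.22 ]
side tray 0.79 [ 0.542  0.247 -0.002]
scene divider 0.65 [0.543 0.248 0.132]
scene divider_bar 0.87 [0.544 0.25  0.219]
scene tray 0.94 [0.545 0.25  0.002]
```

View pics/c2.png

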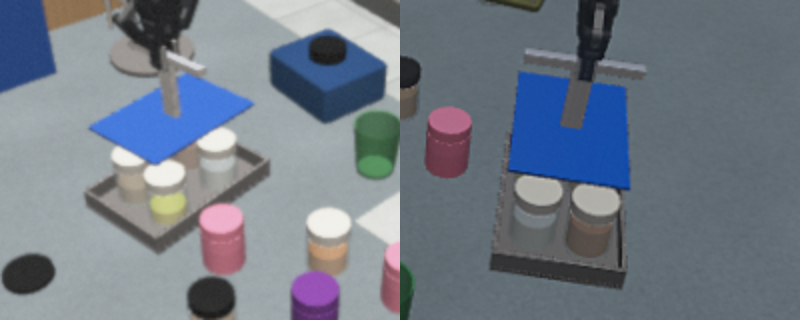

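The plate is above the tray, square with it and centred, and looks level. I'll lower it with a force stop.

Run:
```python
from h import *
s=robot.sense(); x,y,z=s["position"]
robot.move_l([x,y,.176],vel=.08)
r=robot.move_l([x,y,.155],vel=.015,until_force=4); robot.pause(.2)
s=robot.sense(); print(r,s["position"],s["wrist_force"])
robot.command_gripper(.008+s["width"]+.002,20); robot.pause(.3)
robot.command_gripper(.05); robot.pause(.3)
s=robot.sense(); print(s["position"],s["wrist_force"],s["width"])
robot.move_l([x,y,.30],vel=.15)
robot.goto([.54,.12,.35],s["tcp_rot"])
d=cam("side"); e=cam("scene")
for c,dd in(("side",d),("scene",e)):
  for n in("divider","divider_bar","tray","jar5","dark_jar"):
    for ob in robot.pinpoint(n,c)[:6]: print(c,n,round(ob["p"],2),toworld(dd,ob["xyz"]).round(3))
print(robot.sense()["clock"])
cv2.imwrite("pics/c3.png",np.hstack([cv2.resize(d["img"][100:260,110:310,::-1],(400,320)),cv2.resize(e["img"][150:310,220:420,::-1],(400,320))]))
```

```text
True [0.54341565 0.24873879 0.16589984] [-1.72943753 -2.22803393  5.2617077 ]
[0.54291585 0.24859879 0.16493023] [ 0.090703   -0.44510267  0.39107819] 0.04965509054182673
side divider 0.82 [0.54  0.241 0.077]
side divider_bar 0.59 [0.539 0.245 0.169]
side tray 0.58 [ 0.542  0.25  -0.002]
side jar5 0.81 [0.624 0.001 0.001]
side jar5 0.74 [0.502 0.209 0.004]
side jar5 0.7 [ 0.533 -0.071 -0.004]
side jar5 0.68 [0.602 0.227 0.001]
side jar5 0.56 [ 0.654 -0.095  0.002]
side jar5 0.56 [ 0.514  0.091 -0.001]
side dark_jar 0.75 [ 0.432 -0.015 -0.003]
scene divider 0.62 [0.597 0.232 0.008]
scene divider_bar 0.74 [0.545 0.248 0.167]
scene tray 0.88 [0.545 0.251 0.002]
scene jar5 0.98 [0.593 0.293 0.005]
scene jar5 0.92 [0.599 0.233 0.005]
scene jar5 0.85 [ 0.521  0.097 -0.002]
scene jar5 0.77 [0.621 0.005 0.001]
scene jar5 0.75 [ 0.54  -0.071 -0.002]
scene jar5 0.68 [ 0.656 -0.096  0.   ]
scene dark_jar 0.6 [ 0.437 -0.005 -0.001]
21.6583
```

View pics/c3.png

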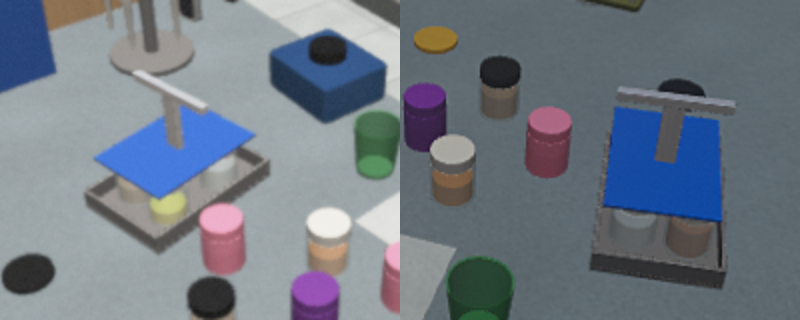

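The divider lies level on the four jars within a few mm of centre: left view plate at (175,150), right view at (663,163). Now jar5 at (0.6215,0.005).

Run:
```python
from h import *
J=[.6215,.005]
q,o=pick([*J,.2],.17); 
robot.command_gripper(.085,30)
robot.goto([*J,.2],o)
print(robot.move_l([*J,.05],vel=.12,until_force=8))
robot.command_gripper(.04,30); s=robot.sense(); print(s["position"],s["width"],s["wrist_force"],s["finger_force"])
robot.move_l([*J,.08],vel=.08); robot.move_l([*J,.30],vel=.2)
s=robot.sense(); print(s["width"],s["wrist_force"],s["clock"])
d=cam("side")
a=.21; C=np.array([.543,.2475]); D=C+.048*np.array([np.cos(a),np.sin(a)])
q,o=pick([*D,.3],a+np.pi/2); print(q.round(2))
robot.goto([*D,.28],o); robot.move_l([*D,.165],vel=.12); robot.pause(.2)
s=robot.sense(); print(s["position"],s["width"],s["wrist_force"],s["clock"])
d=cam("side"); e=cam("scene")
cv2.imwrite("pics/c4.png",np.hstack([cv2.resize(d["img"][100:260,110:310,::-1],(400,320)),cv2.resize(e["img"][150:310,250:450,::-1],(400,320))]))
```

```text
False
[0.62176648 0.00494018 0.05081881] 0.05440406435736219 [-1.23058385  0.24660906  4.96468851] 31.764893824996918
0.05483230476170573 [ 0.45169944  0.10442685 -1.67644481] 26.5
[0.41 0.46 0.32 1.43 0.   0.2 ]
[0.59044202 0.25771706 0.1658663 ] 0.05481560654487301 [-0.04864894 -0.58619241 -1.5185528 ] 28.9667
```

View pics/c4.png

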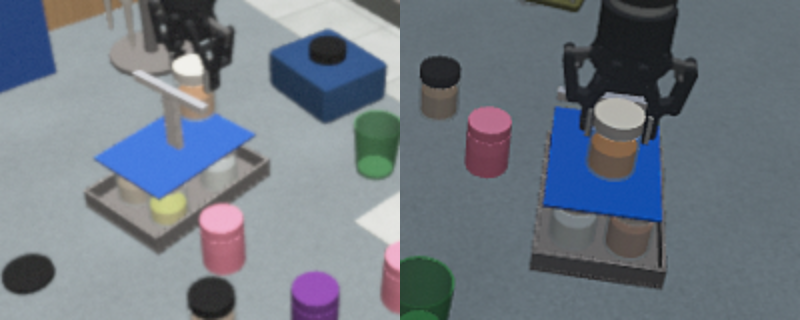

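The jar is held upright over the far half of the plate, in front of the handle at (615,140) in the right view. I'll set it down.

Run:
```python
from h import *
s=robot.sense(); x,y,z=s["position"]
robot.move_l([x,y,.142],vel=.06)
r=robot.move_l([x,y,.125],vel=.012,until_force=2.5); robot.pause(.2)
s=robot.sense(); print(r,s["position"],s["wrist_force"])
robot.command_gripper(.085,20); robot.pause(.3)
robot.move_l([x,y,.30],vel=.1)
robot.goto([.45,.0,.35],s["tcp_rot"]); robot.pause(.3)
d=cam("side"); e=cam("scene")
for c,dd in(("side",d),("scene",e)):
  for n in("divider","divider_bar","jar5","dark_jar"):
    for ob in robot.pinpoint(n,c)[:6]: print(c,n,round(ob["p"],2),toworld(dd,ob["xyz"]).round(3))
print(robot.sense()["clock"],robot.sense()["wrist_force"])
cv2.imwrite("pics/c5.png",np.hstack([cv2.resize(d["img"][100:260,110:310,::-1],(400,320)),cv2.resize(e["img"][150:310,250:450,::-1],(400,320))]))
```

```text
True [0.5901959  0.25767474 0.13482437] [-0.18549017  0.33006413  4.99973129]
side divider 0.7 [0.541 0.246 0.074]
side divider_bar 0.8 [0.541 0.244 0.171]
side jar5 0.83 [ 0.537 -0.069 -0.001]
side jar5 0.75 [ 0.653 -0.096  0.002]
side jar5 0.68 [0.504 0.21  0.003]
side jar5 0.67 [0.589 0.256 0.085]
side jar5 0.58 [0.491 0.268 0.002]
side jar5 0.58 [0.598 0.228 0.002]
side dark_jar 0.58 [ 0.437 -0.012 -0.002]
scene divider 0.71 [0.599 0.233 0.008]
scene divider 0.62 [0.546 0.247 0.075]
scene divider 0.52 [0.543 0.25  0.17 ]
scene divider_bar 0.71 [0.543 0.247 0.169]
scene jar5 0.88 [ 0.539 -0.07  -0.004]
scene jar5 0.87 [0.592 0.29  0.005]
scene jar5 0.74 [0.6   0.233 0.007]
scene jar5 0.67 [ 0.656 -0.097 -0.   ]
scene jar5 0.66 [0.59  0.254 0.085]
scene dark_jar 0.61 [ 0.439 -0.006 -0.001]
35.025 [-0.40499886 -0.22732855  0.28060489]
```

View pics/c5.png

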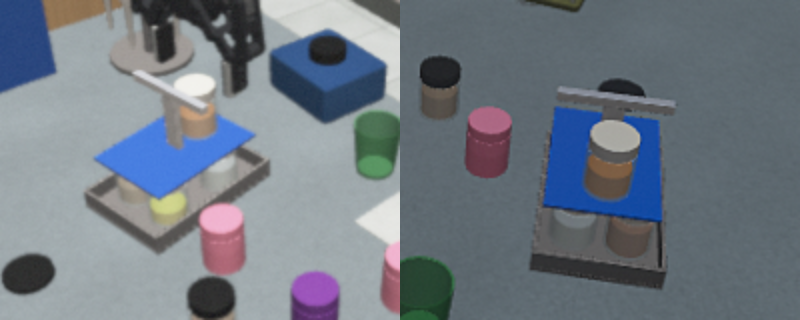

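The jar stands upright on the plate (right view, (612,160)) with its base at z = 0.085. The divider is level and the robot is clear.

```bash
python3 -c "
from h import *
print(robot.finish_job())"
```

```text
the job is handed in; nothing more can be done
None
```

The job is handed in: the divider lies on the four jars within about 5 mm of the tray's centre, jar5 stands upright on it about 48 mm from the divider's centre along its x axis, and the black-lidded jar hasn't moved; the judge returned no verdict.

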